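Lay the hand rest and index the model three clicks, holding it for the brush

ROBOT

A 7-joint arm with a two-finger parallel gripper is mounted at the origin on the work surface. World frame = base frame: x ahead of the robot, y to its left, z up, the work surface at z = 0. Lengths are in m, angles in rad, forces in N, time in s.
With the tool pointing down it reaches from about 0.4 to 0.85 m from the base axis. Payload 4.5 kg.
Tool frame: the origin (TCP) lies between the finger pads; the fingertips stand 11 mm ahead of it and the grasp point (between the pads) lies 8 mm behind it (r.nose_length is the distance from the TCP to the fingertips, in m); z points along the fingers, y is the line along which they close (so a half turn about z gives the same grasp; the last joint's range is limited). The gripper opens to 88 mm and grips with 3 to 60 N. Pads are 18 mm wide; open, the fingers measure 123 mm over their backs; the gripper's body (75 mm by 187 mm) begins 45 mm behind the grasp point.
Start: joints at [1.263, 0.689, -0.195, 1.565, 0.157, 0.902, -0.215], TCP at [0.21, -0.589, 0.25] pointing down, gripper open.
Joint ranges: [-3.01, 3.01], [-0.46, 2.08], [-1.47, 1.51], [0.13, 2.56], [-1, 4.14], [0.04, 2.09], [-2.66, 2.66]. Speed limits (rad/s): [2.57, 2.57, 3.14, 3.14, 3.14, 3.14, 3.14].

INTERFACE

Orientations are given as a unit quaternion [x, y, z, w].
In Python, from plant import get_state, snapshot, camera_model, r gives the robot as it stands.
- The arm moves only by the shell command python3 -m inch 'ROWS' [FORCE]. ROWS is text: rows parted by semicolons, each of 7 numbers parted by spaces: the opening, from -1 (shut) to 1 (fully open), then the shift along the tool's x, y, z in m, then the turn, a rotation vector about the tool's x, y, z in rad. A call has 1 to 20 rows; each row shifts and turns the commanded pose from where the row before left it, along the tool's axes as they then stand; what a row does not reach is not made up. A row lasts 1/12 s, in which the tool goes at most 41.7 mm and 7.16 degrees, less where a joint would pass 70% of its speed; a pose out of reach is approached as far as the arm can. A call is refused whole if a number of a shift passes 0.0417 or a number of a turn 0.125, either way. A call with a gripper value outside its range is refused whole. The fingers move at their own pace and stop on an object; FORCE is the grip in N (left out, the last holds). Time passes only in rows, so rows that do not move let the fingers close. It gives the time, the measured TCP pose, the force, the opening and the grip force at its end, in the units of the state.
- get_state(): the state, without advancing time (a new reading comes with each control period).
- snapshot(name): name is "scene" or "top"; returns (picture, depth): 420x560x3 uint8, red, green, blue; 420x560 float32, m along the optical axis (not along the pixel's ray), 0 where there is no reading.
- camera_model(name): a dict with "intrinsics" (3x3 intrinsics, pixels), "view" (4x4, takes a point from world to camera coordinates). Camera axes: x right, y down, z forward; pixel columns grow to the right and rows downward; lengths in m; the calibration is good to about 2 mm. A picture is of the moment at which its call begins. camera_model takes no time and is no camera call.
- r.finish_job(): hands the job in; it is judged then, once.
The state is a dict: "clock": time; "q": joint angles; "qd": joint speeds; "joint_torque": joint torques, N m; "tool_pos": TCP position; "eef_rot": TCP orientation; "contact_force": force on the tool from outside, world axes, zero at the start; "moment": the same for the moment, N m; "opening": opening from 0.0 (shut) to 1.0 (fully open); "finger_force": force on a finger pad.
Only numpy, scipy, OpenCV 4.12 (cv2) and the standard library are available. Lean on these libraries where they do the work, as an engineer would, in place of code of your own. Each camera call takes 0.05 s, during which the arm holds its last target. There are 200 camera calls.

TASK

Get the next wall of the model house ready for painting: lay the loose hand-rest bar centrally across the two cradles of the indexing stand and let go of it, then turn the stand's knob clockwise, click by click, to the third stop from home (60 degrees) without running past it. Finish still gripping the knob at that third stop, so that the model cannot shift under the brush. Do not touch the wet model, and leave the paints and the other things on the bench where they are.

Things in the scene. Friction and masses are not known exactly. Their poses are not given: they have to be found in the camera images.
- stand: Indexing stand, fixed to the bench: plywood board 380 mm (y) x 210 mm (x) x 15 mm with a low grey belt case (top 50 mm above the bench). At the case's -y end the dividing plate with its knob, at its +y end the faceplate with the model; on the board's +x side two posts with cradles for the bar. Origin on the bench under the board's middle, z up.
- rest_mid (a point): Point midway between the two cradles at the height of their floors, 83 mm above the bench, at (90, 75, 83) mm in the stand's frame, with the stand's axes. The laid bar runs along y here, its origin at this point when central.
- rest_left: Aluminium U-shaped cradle on the +y post, open upwards, centred 95 mm from rest_mid along y. Floor 20 mm long (y), 8 mm above this origin; slot between the cheeks 34 mm wide (x); cheeks 14 mm high above the floor. Same axes as the stand.
- rest_right: The same cradle on the -y post, 95 mm from rest_mid the other way.
- rest_bar: The hand-rest bar: plain pale wood, 260 mm long (x) x 28 mm wide (y) x 16 mm thick, about 85 g, lying flat on the bench to the left of the stand. Origin at the centre of its underside. Pinch it across the 28 mm at mid-length from above; either end may go to either cradle.
- knob_grip: Black wing grip of the knob, 56 mm long (x), 13 mm wide (y), 29 mm high. Origin on the turning axis at its foot, 71 mm above the bench; top at 100 mm. Its x axis turns with the knob and lies along the stand's x at home. Below it a hub 34 mm across and 10 mm high on the steel dividing plate, 90 mm across with 18 lobes. Pinch it across the 13 mm from above.
- knob_axis (a point): Fixed point on the knob's turning axis at (-20, -85, 86) mm in the stand's frame, half-way up the grip. Within 65 mm of the axis nothing but the grip rises more than 66 mm above the bench, save the hub (71 mm).
- index_knob (a joint): Knob angle, rad: 0 at home, where it starts, growing CLOCKWISE from above. A spring roller seats between two lobes every 20 degrees: stops at 0.349, 0.698, 1.047 (third) and on. Leaving a stop takes about 0.15 N m; past half-way it is pulled on as strongly, and the pull ends sharply as it drops in (the click). It stays if left. The faceplate turns with it one to one.
- model_house: Freshly painted hexagonal model house, 100 mm across the base, 105 mm tall with a pointed roof, screwed on the faceplate, axis at (-20, 75) mm in the stand's frame. Origin at the centre of its underside, 61 mm above the bench. Not to be touched.
- paint_bottle: 60 ml acrylic paint bottle with a white cap, 38 mm across, 105 mm tall, standing on the green cutting mat. Bystander: leave it where it is. Origin at the centre of its underside.
- pot_left: Small paint pot with a white cap, 28 mm across, 42 mm tall, standing on the stand's board beside the faceplate, at about (-60, 172, 15) mm in the stand's frame. Bystander: leave it where it is. Origin at the centre of its underside.
- pot_right: Small paint pot with a white cap, 28 mm across, 42 mm tall, standing on the stand's board behind the knob, at about (85, -135, 15) mm in the stand's frame. Bystander: leave it where it is. Origin at the centre of its underside.
- glue_bottle: Tall white glue bottle with a nozzle, 56 mm across, 183 mm tall. Bystander: leave it where it is. Origin at the centre of its underside.
- filler_tub: Low white tub with a screw lid, 80 mm across, 74 mm tall. Bystander: leave it where it is. Origin at the centre of its underside.
- pick_bowl: Small white bowl full of wooden picks, 120 mm across, 55 mm tall. Bystander: leave it where it is. Origin at the centre of its underside.
- stripwood: Offcut of thin stripwood, 170 x 12 x 8 mm, lying on the cutting mat (not the hand-rest bar: much thinner and shorter). Bystander: leave it where it is. Origin at the centre of its underside.
- brush: Paint brush lying flat, 158 mm long, 8 mm thick. Bystander: leave it where it is. Origin at the centre of its underside.

How it is judged:
On the way, in this order (a step that is already met when the one before it is completed fails the run):
1. the bar lies in both cradles, centred, let go of, while the knob is still at home (x of rest_bar in the frame of rest_mid between -0.006 and 0.006 m and y of rest_bar in the frame of rest_mid between -0.025 and 0.025 m and z of rest_bar in the frame of rest_mid between -0.004 and 0.004 m and angle between the x axis of rest_bar and the y axis of stand, either way round below 0.09 rad and contact force between rest_bar and rest_left above 0.08 N and contact force between rest_bar and rest_right above 0.08 N and contact force between each of the arm, the fingers and rest_bar below 0.05 N and linear speed of rest_bar below 0.02 m/s and value of joint index_knob between -0.12 and 0.12 rad), for 0.3 s.
2. the knob is gripped at the third stop (value of joint index_knob between 0.97721 and 1.11721 rad and velocity of joint index_knob between -0.1 and 0.1 rad/s and contact force between the fingers and knob_grip above 3 N), for 0.3 s.
At the end, for the whole second after the job is handed in: The bar rests on the floors of both cradles (within 4 mm in height, 6 mm across, 25 mm along, 0.09 rad), free of the robot and at rest; the knob stands still within 0.07 rad of the third stop (1.047 rad) and the fingers press on its grip with more than 3 N: the robot finishes holding it (all of step 2 and x of rest_bar in the frame of rest_mid between -0.006 and 0.006 m and y of rest_bar in the frame of rest_mid between -0.025 and 0.025 m and z of rest_bar in the frame of rest_mid between -0.004 and 0.004 m and angle between the x axis of rest_bar and the y axis of stand, either way round below 0.09 rad and contact force between rest_bar and rest_left above 0.08 N and contact force between rest_bar and rest_right above 0.08 N and contact force between each of the arm, the fingers and rest_bar below 0.05 N and linear speed of rest_bar below 0.02 m/s); the arm keeps its last pose, push and grip.
It fails at once if the knob was run past the third stop, towards the fourth (value of joint index_knob above 1.26 rad).
It fails at once if the knob was turned the wrong way (value of joint index_knob below -0.2 rad).
It fails at once if the wet model was touched (contact force between anything else and model_house above 0.5 N).
It fails at once if a bystander was disturbed (distance of any of paint_bottle, pot_left, pot_right, glue_bottle, filler_tub, pick_bowl, stripwood, brush from where it was at the start of the episode above 0.025 m).
It also fails if it takes over 64 s, if anything falls off the work surface, if the arm or the gripper's body presses on something with over 40 N, if the wrist force passes 120 N, or if a joint passes its speed limit or range.

## Working session

There is one attempt and no reset: what is moved stays moved. The work goes in short steps, Python scripts to look and compute and a shell command to move; the robot and the scene stay as the last step left them, time stands still between calls to the robot, and variables do not carry over. Pictures are saved under pics/ and viewed, at most 10 in all, crops included, and the job is handed in when it is done.

```bash
mkdir -p pics; ls
cat > h.py <<'E'
import numpy as np, cv2
from plant import get_state, snapshot, camera_model, r
def pts(name,depth):
    m=camera_model(name);K=np.array(m["intrinsics"]);V=np.array(m["view"])
    v,u=np.mgrid[:420,:560]
    c=np.stack([(u-K[0,2])/K[0,0]*depth,(v-K[1,2])/K[1,1]*depth,depth],-1)
    return (c-V[:3,3])@V[:3,:3]
def ray(name,uv,z):
    m=camera_model(name);K=np.array(m["intrinsics"]);V=np.array(m["view"])
    R=V[:3,:3];o=-R.T@V[:3,3]
    d=np.c_[np.array(uv,float).reshape(-1,2),np.ones(len(np.array(uv).reshape(-1,2)))]@np.linalg.inv(K).T@R
    return o+d*((z-o[2])/d[:,2])[:,None]
E
python3 - <<'E'
from h import *
for n in("scene","top"):
    p,d=snapshot(n);cv2.imwrite(f"pics/{n}0.png",p[:,:,::-1]);np.savez(f"{n}0.npz",p=p,d=d)
    m=camera_model(n);print(n,m)
print(get_state())
E
```

```text
pics
scene {'intrinsics': array([[422.61415667,   0.        , 283.5807844 ],
       [  0.        , 422.61415667, 210.72850515],
       [  0.        ,   0.        ,   1.        ]]), 'view': array([[-0.69067304,  0.72311263,  0.00888121,  0.41730392],
       [ 0.40759034,  0.39939124, -0.82119227, -0.1549578 ],
       [-0.59736158, -0.56355547, -0.57058249,  1.8006124 ],
       [ 0.        ,  0.        ,  0.        ,  1.        ]])}
top {'intrinsics': array([[511.20018442,   0.        , 278.48397736],
       [  0.        , 511.20018442, 209.74640272],
       [  0.        ,   0.        ,   1.        ]]), 'view': array([[-0.01555637, -0.99986607,  0.00508362, -0.02176401],
       [-0.98373359,  0.014395  , -0.17905586,  0.55820877],
       [ 0.1789587 , -0.00778638, -0.98382578,  1.50308124],
       [ 0.        ,  0.        ,  0.        ,  1.        ]])}
{'clock': 0.1, 'q': array([ 1.26284156,  0.68989003, -0.19454225,  1.5662219 ,  0.15733057,
        0.90249765, -0.21509319]), 'qd': array([-0.00070457, -0.00205196, -0.00105661, -0.00143378,  0.00086798,
        0.00049432,  0.00063488]), 'joint_torque': array([-3.17079888e-03, -5.28500140e+01, -1.27167083e+00, -1.53838116e+01,
       -5.25912561e-02,  1.97413094e-03,  3.46590537e-05]), 'tool_pos': array([ 0.20924729, -0.58835958,  0.24900191]), 'eef_rot': array([ 9.85425680e-01,  1.70104593e-01, -2.00601636e-04, -7.85525387e-04]), 'contact_force': array([-0.09783277, -0.32232633, -0.51537958]), 'moment': array([ 0.0516574 , -0.01299348,  0.02209258]), 'finger_force': 0.0, 'opening': 1.0012309969329132}
```

View pics/top0.png

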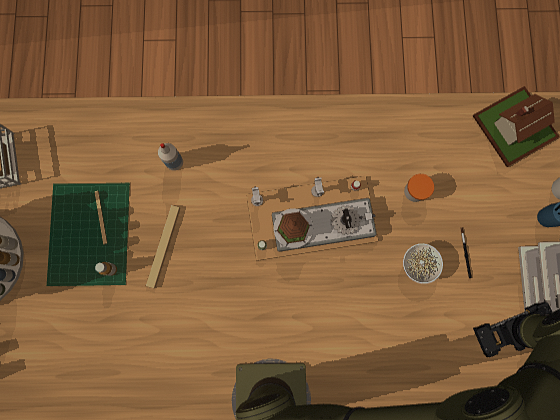

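View pics/scene0.png

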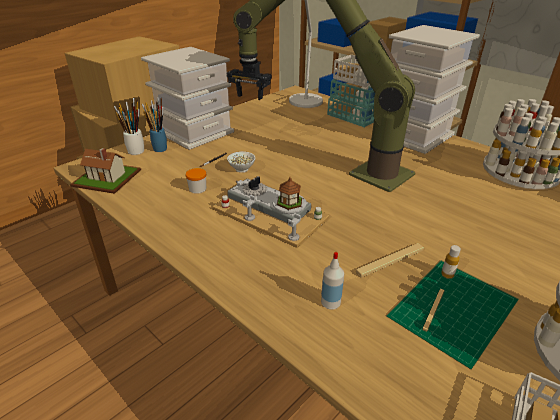

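The top view shows the bar from (175,206) to (152,287), the cradles at (256,195) and (319,186), the house at (292,228) and the black knob at (347,217). The scene view agrees, with nothing in between taller than the glue bottle.

```bash
cat > meas.py <<'E'
from h import *
f=np.load("top0.npz");p=f["p"];d=f["d"];P=pts("top",d)
v,u=np.mgrid[:420,:560]
def reg(u0,u1,v0,v1):return (u>=u0)&(u<u1)&(v>=v0)&(v<v1)&(d>0)
print("table z",np.median(P[300:330,150:220,2]))
# bar by depth
m=reg(140,190,195,300)&(P[...,2]>.009)&(P[...,2]<.03)
n,l,s,c=cv2.connectedComponentsWithStats(m.astype(np.uint8));i=1+s[1:,4].argmax();m=l==i
q=P[m];print("bar z",np.median(q[:,2]));R=cv2.minAreaRect(q[:,:2].astype(np.float32)*1000);print("bar",R)
# colour contour of bar top, ray cast to z=.016
hsv=cv2.cvtColor(p,cv2.COLOR_RGB2HSV);print(hsv[245,163],hsv[245,145],hsv[245,200])
def blob(name,M):
    n,l,s,c=cv2.connectedComponentsWithStats(M.astype(np.uint8));i=1+s[1:,4].argmax();M=l==i
    q=P[M];print(name,M.sum(),c[i],"mean",q.mean(0),"min",q.min(0),"max",q.max(0),cv2.minAreaRect(q[:,:2].astype(np.float32)*1000));return c[i],q
a,_=blob("L",reg(245,270,180,210)&(P[...,2]>.078))
b,_=blob("R",reg(308,332,174,200)&(P[...,2]>.078))
k,_=blob("K",reg(330,365,200,235)&(p.max(2)<70)&(P[...,2]>.085))
h,q=blob("H",reg(265,320,200,260)&(P[...,2]>.1)); print("apex",q[q[:,2].argmax()])
blob("board",reg(240,390,170,265)&(P[...,2]>.010)&(P[...,2]<.03))
blob("case",reg(240,390,170,265)&(P[...,2]>.045)&(P[...,2]<.056))
z=reg(240,390,170,265)&(P[...,2]>.01);blob("standall",z)
E
python3 meas.py
```

```text
table z 0.001203302083782567
bar z 0.017030668401630332
bar ((456.929931640625, 326.975341796875), (35.67655944824219, 269.8528137207031), 75.26277923583984)
[ 19 108 168] [ 15 140 142] [ 15 136 142]
L 113 [255.86725664 194.92035398] mean [0.59669907 0.0367579  0.08886638] min [0.57060543 0.02427472 0.07810346] max [0.62333295 0.04842499 0.10475389] ((596.853759765625, 36.9454345703125), (53.879119873046875, 19.62675666809082), 8.658668518066406)
R 113 [318.56637168 185.3539823 ] mean [ 0.62326022 -0.15087304  0.08866031] min [ 0.59769328 -0.1638991   0.07859772] max [ 0.64797272 -0.13828763  0.10601603] ((622.68408203125, -151.18312072753906), (50.495079040527344, 19.928979873657227), 8.444134712219238)
K 80 [346.6875 217.55  ] mean [ 0.52273912 -0.22963343  0.09931499] min [ 0.49418173 -0.24125066  0.08550933] max [ 0.5479084  -0.22009283  0.109139  ] ((521.616943359375, -231.71517944335938), (53.486541748046875, 18.03078842163086), 13.324542045593262)
H 548 [293.58759124 224.59854015] mean [ 0.49901584 -0.0720572   0.13306794] min [ 0.46220986 -0.11175166  0.11452181] max [ 0.5377
[... 274 characters left out ...]
.33307226  0.01002215] max [0.66871791 0.0674512  0.0298185 ] ((540.6681518554688, -132.7237548828125), (212.4562225341797, 380.0559997558594), 8.023354530334473)
case 1576 [337.75126904 222.10913706] mean [ 0.5173039  -0.20905239  0.05064052] min [ 0.4433895  -0.32412157  0.04500057] max [ 0.59160132 -0.08710022  0.05599426] ((518.5073852539062, -198.23912048339844), (120.16822814941406, 240.5957794189453), 7.8361663818359375)
standall 8093 [311.37192636 217.3341159 ] mean [ 0.53466038 -0.13000116  0.04421244] min [ 0.4116723  -0.33307226  0.01002215] max [0.66871791 0.0674512  0.1673189 ] ((540.6952514648438, -132.85903930664062), (212.47218322753906, 380.3315124511719), 8.023353576660156)
```

```bash
python3 -c "
import cv2
a=cv2.imread('pics/top0.png')[165:270,235:390];cv2.imwrite('pics/c1.png',cv2.resize(a,None,fx=5,fy=5,interpolation=cv2.INTER_CUBIC))"
```

```text
(no output)
```

View pics/c1.png

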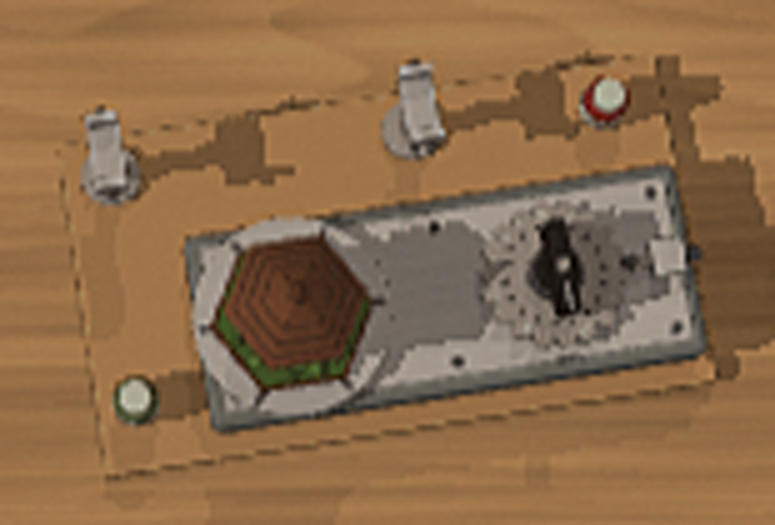

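The crop shows the cradles around crop (110,155) and (415,110), the knob at (560,265) and the board corners near (65,150), (107,478), (715,380), (668,65). Depth puts the raised parts about 10 mm off the board outline, so I will check with rays from both views.

Run:
```python
from h import *
T=lambda c:np.array(c)/5-0.4+np.array([235,165])
print("board corners",ray("top",T([(65,150),(107,478),(715,380),(668,65)]),.015), ray("top",T([(65,150),(107,478),(715,380),(668,65)]),.015).mean(0))
f=np.load("top0.npz");print("depth->pt at house apex px vs ray",pts("top",f["d"])[223,294],ray("top",[(294,223)],.166))
print("knob top",ray("top",T([(561,265)]),.1),"L",ray("top",T([(110,155)]),.09),"R",ray("top",T([(418,108)]),.09))
s=cv2.imread("pics/scene0.png");t=cv2.imread("pics/top0.png")
c=lambda a,f:cv2.resize(a,None,fx=f,fy=f,interpolation=cv2.INTER_CUBIC)
A=c(s[165:265,210:350],5);cv2.imwrite("pics/c2.png",A)
# bar in top by colour
hsv=cv2.cvtColor(t,cv2.COLOR_BGR2HSV)
for n,im,(u0,u1,v0,v1) in(("top",t,(140,190,195,300)),("scene",s,(345,435,235,285))):
    h=cv2.cvtColor(im,cv2.COLOR_BGR2HSV);m=np.zeros(h.shape[:2],np.uint8)
    m[v0:v1,u0:u1]=((h[...,1]<125)&(h[...,2]>150))[v0:v1,u0:u1]
    k,l,st,_=cv2.connectedComponentsWithStats(m);i=1+st[1:,4].argmax()
    uv=np.argwhere(l==i)[:,::-1];X=ray(n,uv,.016)[:,:2]
    print(n,"bar",len(uv),cv2.minAreaRect((X*1000).astype(np.float32)))
```

```text
board corners [[ 0.61378407  0.06529464  0.015     ]
 [ 0.4086762   0.04062352  0.015     ]
 [ 0.4632605  -0.3340872   0.015     ]
 [ 0.66298721 -0.31449799  0.015     ]] [ 0.537177   -0.13566676  0.015     ]
depth->pt at house apex px vs ray [ 0.49886896 -0.07216664  0.163577  ] [[ 0.4984939  -0.07207406  0.166     ]]
knob top [[ 0.52244821 -0.22986959  0.1       ]] L [[0.59433912 0.03454906 0.09      ]] R [[ 0.62035357 -0.14959043  0.09      ]]
top bar 690 ((458.0517578125, 327.8155517578125), (25.452062606811523, 257.0706787109375), 73.82373046875)
scene bar 486 ((456.601806640625, 332.1465148925781), (37.57999038696289, 255.0770721435547), 73.83250427246094)
```

View pics/c2.png

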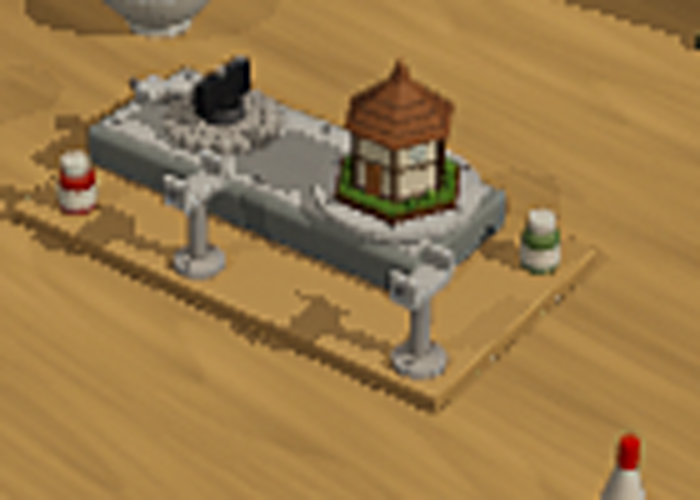

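The scene crop shows the grip top at about (222,72), the apex at (400,62), and the cradles at (421,268) and (198,178). I will ray these and compare them with the top view.

Run:
```python
from h import *
T=lambda c:np.array(c)/5-0.4+np.array([210,165])
print("knob",ray("scene",T([(222,74)]),.1),"apex",ray("scene",T([(400,62)]),.166),"L,R",ray("scene",T([(421,268),(198,178)]),.088))
print("board corners", ray("scene",T([(437,400),(595,250)]),.015))
f=np.load("scene0.npz");P=pts("scene",f["d"]);p=f["p"];v,u=np.mgrid[:420,:560]
def rg(a,b,c,e,z):return (u>=a)&(u<b)&(v>=c)&(v<e)&(P[...,2]>z)&(f["d"]>0)
for n,m in(("L",rg(286,304,210,228,.08)),("R",rg(241,258,192,208,.08)),("K",rg(246,262,173,192,.085)&(p.max(2)<60)),("apex",rg(284,296,175,184,.155))):
    q=P[m];print(n,len(q),q.mean(0),q.min(0),q.max(0))
print("tilt of tool: yaw", __import__("scipy.spatial.transform",fromlist=["x"]).Rotation.from_quat(get_state()["eef_rot"]).as_matrix().round(3))
```

```text
knob [[ 0.52302044 -0.2298298   0.1       ]] apex [[ 0.50152996 -0.07160782  0.166     ]] L,R [[ 0.58818609  0.02984632  0.088     ]
 [ 0.61784913 -0.15315687  0.088     ]]
board corners [[0.61413398 0.07015134 0.015     ]
 [0.40804088 0.03743857 0.015     ]]
L 90 [0.59615061 0.03872064 0.09008339] [0.56978988 0.0222873  0.08006807] [0.62403182 0.05024427 0.10091187]
R 81 [ 0.62327526 -0.14898367  0.08974482] [ 0.59915643 -0.16482945  0.08092287] [ 0.64777645 -0.13730939  0.10285617]
K 56 [ 0.52747813 -0.22593172  0.09524603] [ 0.49704161 -0.23217106  0.0852003 ] [ 0.55251526 -0.21964962  0.10601622]
apex 9 [ 0.50215958 -0.07109562  0.16031817] [ 0.49737081 -0.07433904  0.15562901] [ 0.50715263 -0.06655694  0.16490839]
tilt of tool: yaw [[ 0.942  0.335 -0.001]
 [ 0.335 -0.942  0.001]
 [-0.    -0.002 -1.   ]]
```

```bash
cat > go.py <<'E'
# usage: go.py x y z yaw_deg -> shift in tool axes now, turn about tool z
import sys;from h import *
from scipy.spatial.transform import Rotation as Ro
s=get_state();M=Ro.from_quat(s["eef_rot"]).as_matrix();a=[float(t) for t in sys.argv[1:5]]
y=np.arctan2(M[1,0],M[0,0]);dy=(np.radians(a[3])-y+np.pi)%(2*np.pi)-np.pi
print("t",s["clock"],"pos",s["tool_pos"].round(4),"yaw",np.degrees(y).round(2),"tilt",M[:2,2].round(4),"q",s["q"].round(2),"F",s["contact_force"].round(1),"M",s["moment"].round(2),"open",round(s["opening"],3),"ff",round(s["finger_force"],1))
print("shift",(M.T@(np.array(a[:3])-s["tool_pos"])).round(4),"turnz",round(-dy,4))
E
R='1 0.0323 -0.0184 0 0 0 0'
python3 -m inch '1 0.0323 -0.0184 0 0 0 0;1 0.0323 -0.0184 0 0 0 0;1 0.0323 -0.0184 0 0 0 0;1 0.0323 -0.0184 0 0 0 0;1 0.0323 -0.0184 0 0 0 0;1 0.0323 -0.0184 0 0 0 0;1 0.0323 -0.0184 0 0 0 0;1 0.0323 -0.0184 0 0 0 0;1 0.0323 -0.0184 0 0 0 0;1 0.0323 -0.0184 0 0 0 0;1 0.0323 -0.0184 0 0 0 0;1 0.0323 -0.0184 0 0 0 0'
python3 -m inch '1 0.0135 -0.035 0 0 0 0;1 0.0135 -0.035 0 0 0 0;1 0.0135 -0.035 0 0 0 0;1 0.0135 -0.035 0 0 0 0;1 0.0135 -0.035 0 0 0 0;1 0.0135 -0.035 0 0 0 0;1 0.0135 -0.035 0 0 0 0;1 0.0135 -0.035 0 0 0 0;1 0.0135 -0.035 0 0 0 0;1 0.0135 -0.035 0 0 0 0;1 0.0135 -0.035 0 0 0 0;1 0.0135 -0.035 0 0 0 0;1 0.0135 -0.035 0 0 0 0;1 0.0135 -0.035 0 0 0 0;1 0.0135 -0.035 0 0 0 0'
python3 go.py .515 .312 .12 163.8
```

```text
clock: 1.1
tool_pos: [0.5014, -0.2493, 0.2495]
eef_rot: [0.985, 0.17, -0.0, -0.0]
contact_force: [0.5, 0.6, 0.3]
opening: 1.0
finger_force: 0.0
clock: 2.35
tool_pos: [0.5149, 0.3133, 0.2494]
eef_rot: [0.985, 0.17, -0.0, 0.0]
contact_force: [1.1, 0.5, -0.5]
opening: 0.995
finger_force: 0.0
t 2.35 pos [0.5149 0.3133 0.2494] yaw 19.6 tilt [-0.0007 -0.0007] q [-0.58  0.66 -0.08  1.64  0.06  0.85 -1.91] F [ 1.1  0.5 -0.5] M [-0.03 -0.04 -0.02] open 0.995 ff 0.0
shift [-0.0002  0.0012  0.1294] turnz -2.5168
```

```bash
python3 -m inch '1 0 0 0.006 0 0 -0.12;1 0 0 0.006 0 0 -0.12;1 0 0 0.006 0 0 -0.12;1 0 0 0.006 0 0 -0.12;1 0 0 0.006 0 0 -0.12;1 0 0 0.006 0 0 -0.12;1 0 0 0.006 0 0 -0.12;1 0 0 0.006 0 0 -0.12;1 0 0 0.006 0 0 -0.12;1 0 0 0.006 0 0 -0.12;1 0 0 0.006 0 0 -0.12;1 0 0 0.006 0 0 -0.12;1 0 0 0.006 0 0 -0.12;1 0 0 0.006 0 0 -0.12;1 0 0 0.006 0 0 -0.12;1 0 0 0.006 0 0 -0.12;1 0 0 0.006 0 0 -0.12;1 0 0 0.006 0 0 -0.12;1 0 0 0.006 0 0 -0.12;1 0 0 0.006 0 0 -0.12' 
python3 -m inch '1 0 0 0 0 0 -0.117;1 0 0 0 0 0 0;1 0 0 0 0 0 0'
python3 go.py .515 .312 .016 163.8
```

```text
clock: 4.02
tool_pos: [0.5153, 0.3112, 0.129]
eef_rot: [0.196, 0.981, -0.0, -0.0]
contact_force: [-0.6, 0.0, 0.4]
opening: 1.003
finger_force: 0.0
clock: 4.27
tool_pos: [0.5154, 0.3114, 0.1293]
eef_rot: [0.143, 0.99, -0.0, -0.0]
contact_force: [-0.1, -1.1, 0.3]
opening: 1.005
finger_force: 0.0
t 4.2667 pos [0.5154 0.3114 0.1293] yaw 163.6 tilt [-0.0009 -0.0001] q [-0.24  0.91 -0.7   1.72  0.77  0.82 -0.03] F [-0.1 -1.1  0.3] M [ 0.08 -0.13  0.02] open 1.005 ff 0.0
shift [0.0004 0.0005 0.1133] turnz -0.0036
```

```bash
python3 -m inch '1 0 0 0.02 0 0 0;1 0 0 0.02 0 0 0;1 0 0 0.02 0 0 0;1 0 0 0.02 0 0 0;1 0 0 0.02 0 0 0;1 0 0 0.014 0 0 0;1 0 0 0 0 0 0;1 0 0 0 0 0 0'
python3 -m inch '-1 0 0 0 0 0 0;-1 0 0 0 0 0 0;-1 0 0 0 0 0 0;-1 0 0 0 0 0 0;-1 0 0 0 0 0 0;-1 0 0 0 0 0 0;-1 0 0 0 0 0 0;-1 0 0 0 0 0 0;-1 0 0 0 0 0 0;-1 0 0 0 0 0 0;-1 0 0 0 0 0 0;-1 0 0 0 0 0 0' 40
python3 go.py .515 .312 .22 163.8
```

```text
clock: 4.93
tool_pos: [0.5153, 0.3116, 0.0156]
eef_rot: [0.141, 0.99, -0.0, -0.0]
contact_force: [-0.6, 0.7, 0.6]
opening: 1.0
finger_force: 0.0
clock: 5.93
tool_pos: [0.5155, 0.3115, 0.0157]
eef_rot: [0.141, 0.99, -0.0, 0.0]
contact_force: [-0.1, -0.2, 1.2]
opening: 0.311
finger_force: 40.0
t 5.9333 pos [0.5155 0.3115 0.0157] yaw 163.8 tilt [-0.     -0.0003] q [-0.3   1.06 -0.58  1.75  0.94  0.63 -0.15] F [-0.1 -0.2  1.2] M [-0.03 -0.05  0.03] open 0.311 ff 40.0
shift [ 0.0006  0.0003 -0.2043] turnz -0.0
```

```bash
python3 -m inch '-1 0 0 -0.01 0 0 0;-1 0 0 -0.02 0 0 0;-1 0 0 -0.025 0 0 0;-1 0 0 -0.025 0 0 0;-1 0 0 -0.025 0 0 0;-1 0 0 -0.025 0 0 0;-1 0 0 -0.025 0 0 0;-1 0 0 -0.025 0 0 0;-1 0 0 -0.025 0 0 0;-1 0 0 -0.015 0 0 0;-1 0 0 0 0 0 0;-1 0 0 0 0 0 0'
python3 - <<'E'
from h import *
for n in("top","scene"):
    p,d=snapshot(n);cv2.imwrite(f"pics/{n}1.png",p[:,:,::-1]);P=pts(n,d)
    if n=="top": A=p
    s=get_state();t=s["tool_pos"]
    ax=np.array([np.cos(np.radians(163.8)),np.sin(np.radians(163.8)),0]);ay=np.array([ax[1],-ax[0],0])
    q=P-t;a=q@ax;b=q@ay
    hsv=cv2.cvtColor(p,cv2.COLOR_RGB2HSV)
    m=(d>0)&(P[...,2]>.17)&(P[...,2]<.26)&(abs(b)<.03)&(a>-.09)&(a<.22)&(hsv[...,1]>60)&(hsv[...,1]<140)&(hsv[...,2]>110)
    Q=np.c_[a[m],b[m],P[m][:,2]];print(n,t,m.sum(),"a",np.percentile(Q[:,0],[0,1,99,100]).round(4))
    for lo in np.arange(-.07,.2,.03):
        k=(Q[:,0]>=lo)&(Q[:,0]<lo+.03)
        if k.sum()>3:print(lo.round(2),k.sum(),np.median(Q[k],0).round(4),Q[k].max(0).round(4))
cv2.imwrite("pics/c3.png",np.hstack([cv2.imread("pics/top1.png")[180:320,100:260],cv2.imread("pics/scene1.png")[160:300,320:480]]).repeat(2,0).repeat(2,1))
E
```

```text
clock: 6.93
tool_pos: [0.5156, 0.3116, 0.2364]
eef_rot: [0.141, 0.99, 0.0, 0.001]
contact_force: [0.5, -1.3, -1.8]
opening: 0.315
finger_force: 40.0
top [0.51519125 0.31094306 0.23519137] 640 a [0.0217 0.0255 0.1874 0.1891]
0.02 96 [0.0376 0.0027 0.2375] [0.0498 0.0153 0.2465]
0.05 115 [0.065  0.0011 0.2378] [0.0798 0.0146 0.2436]
0.08 117 [0.0954 0.0003 0.2377] [0.1097 0.0155 0.244 ]
0.11 116 [0.125  0.0006 0.2371] [0.1399 0.0147 0.2452]
0.14 120 [ 0.1548 -0.0004  0.2371] [0.1698 0.0144 0.2453]
0.17 76 [0.1793 0.0004 0.2374] [0.1891 0.0152 0.2437]
scene [0.51498492 0.3107232  0.23454559] 334 a [-0.07   -0.0688  0.187   0.1899]
-0.07 86 [-0.0565  0.0068  0.2371] [-0.0402  0.0159  0.2409]
-0.04 77 [-0.0244  0.0055  0.2375] [-0.01    0.0151  0.2402]
-0.01 29 [-0.0013 -0.0054  0.2374] [0.0144 0.0106 0.2464]
0.02 24 [0.0364 0.0124 0.2334] [0.048  0.0169 0.2392]
0.11 15 [0.1344 0.0128 0.2317] [0.14   0.0151 0.2391]
0.14 58 [0.1569 0.0106 0.236 ] [0.17   0.016  0.2401]
0.17 43 [0.1805 0.0053 0.2363] [0.1899 0.0148 0.2411]
```

View pics/c3.png

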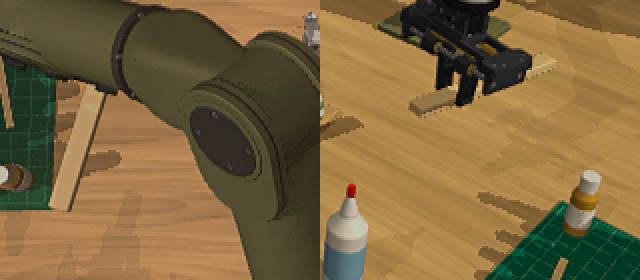

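The bar is held level. It extends from -70 to +189 mm along tool x, so its centre is at +59.5 mm, and the TCP is 15 mm above its underside. Next I carry it above the cradles.

```bash
python3 -m inch '-1 0 0 -0.01 0 0 0;-1 -0.008 -0.0136 -0.02 0 0 0;-1 -0.0156 -0.0272 0 0 0 0;-1 -0.0156 -0.0272 0 0 0 0;-1 -0.0156 -0.0272 0 0 0 0;-1 -0.0156 -0.0272 0 0 0 0;-1 -0.0156 -0.0272 0 0 0 0;-1 -0.0156 -0.0272 0 0 0 0;-1 -0.0156 -0.0272 0 0 0 0;-1 -0.0156 -0.0272 0 0 0 0;-1 -0.0156 -0.0272 0 0 0 0;-1 -0.0156 -0.0272 0 0 0 0;-1 -0.0156 -0.0272 0 0 0 0;-1 -0.0156 -0.0272 0 0 0 0;-1 -0.0156 -0.0272 0 0 0 0;-1 -0.0078 -0.0136 0 0 0 0'
python3 -m inch '-1 0 0 0 0 0 0.0574;-1 0 0 0 0 0 0.1148;-1 0 0 0 0 0 0.1148;-1 0 0 0 0 0 0.1148;-1 0 0 0 0 0 0.1148;-1 0 0 0 0 0 0.1148;-1 0 0 0 0 0 0.1148;-1 0 0 0 0 0 0.1148;-1 0 0 0 0 0 0.1148;-1 0 0 0 0 0 0.1148;-1 0 0 0 0 0 0.0574;-1 0 0 0 0 0 0;-1 0 0 0 0 0 0;-1 0 0 0 0 0 0'
python3 go.py .6183 -.1153 .130 98
```

```text
clock: 8.37
tool_pos: [0.6192, -0.1207, 0.2646]
eef_rot: [0.144, 0.99, -0.001, -0.001]
contact_force: [-0.6, -1.4, -1.6]
opening: 0.309
finger_force: 40.0
clock: 9.53
tool_pos: [0.619, -0.115, 0.2654]
eef_rot: [0.655, 0.755, -0.0, -0.0]
contact_force: [0.3, 0.4, -0.2]
opening: 0.314
finger_force: 40.0
t 9.5333 pos [ 0.619  -0.115   0.2654] yaw 98.13 tilt [-0.0008  0.0002] q [ 0.41  0.72 -0.56  1.52  0.43  1.02 -0.12] F [ 0.3  0.4 -0.2] M [-0.06 -0.08 -0.  ] open 0.314 ff 40.0
shift [-0.0003 -0.0006  0.1354] turnz 0.0022
```

```bash
python3 -m inch '-1 0 -0.0006 0.02 0 0 0;-1 0 0 0.02 0 0 0;-1 0 0 0.025 0 0 0;-1 0 0 0.025 0 0 0;-1 0 0 0.02 0 0 0;-1 0 0 0.015 0 0 0.002;-1 0 0 0 0 0 0;-1 0 0 0 0 0 0'
python3 - <<'E'
from h import *
mid=np.array([.610,-.0564,0]);y=np.radians(8);sx=np.array([np.cos(y),np.sin(y),0]);sy=np.array([-sx[1],sx[0],0])
for n in("top","scene"):
    p,d=snapshot(n);cv2.imwrite(f"pics/{n}2.png",p[:,:,::-1]);P=pts(n,d)
    q=P-mid;a=q@sx;b=q@sy;hsv=cv2.cvtColor(p,cv2.COLOR_RGB2HSV)
    m=(d>0)&(P[...,2]>.122)&(P[...,2]<.152)&(abs(a)<.04)&(abs(b)<.17)&(hsv[...,1]>60)&(hsv[...,1]<140)&(hsv[...,2]>110)
    print(n,m.sum(),"y",np.percentile(b[m],[0,1,99,100]).round(4),"x",np.percentile(a[m],[1,99]).round(4),get_state()["tool_pos"])
    for lo in np.arange(-.15,.15,.03):
        k=m&(b>=lo)&(b<lo+.03)
        if k.sum()>3:print(lo.round(2),k.sum(),"x",a[k].min().round(4),a[k].max().round(4),"z",P[...,2][k].max().round(4))
cv2.imwrite("pics/c4.png",np.hstack([cv2.resize(cv2.imread("pics/top2.png")[160:260,240:380],None,fx=2.8,fy=2.8),cv2.resize(cv2.imread("pics/scene2.png")[150:250,210:350],None,fx=2.8,fy=2.8)]))
E
```

```text
clock: 10.2
tool_pos: [0.6182, -0.1151, 0.1402]
eef_rot: [0.656, 0.754, -0.0, -0.001]
contact_force: [0.0, -0.1, 0.3]
opening: 0.311
finger_force: 40.0
top 575 y [-0.0355 -0.0323  0.1299  0.1317] x [-0.0141  0.0143] [ 0.61902266 -0.11504944  0.1412453 ]
-0.06 12 x -0.0012 0.0147 z 0.1462
-0.03 102 x -0.0131 0.0148 z 0.1507
0.0 105 x -0.0151 0.0153 z 0.1487
0.03 103 x -0.0149 0.0139 z 0.1513
0.06 108 x -0.0144 0.0147 z 0.1492
0.09 104 x -0.0143 0.0153 z 0.1495
0.12 41 x -0.0141 0.0133 z 0.148
scene 345 y [-0.1242 -0.0667  0.1318  0.1329] x [-0.0124  0.0169] [ 0.61942466 -0.11500934  0.14184452]
-0.09 4 x -0.0108 0.0141 z 0.1437
-0.06 41 x -0.0125 0.0171 z 0.147
-0.03 44 x -0.0096 0.0165 z 0.1469
0.0 53 x -0.0134 0.0162 z 0.1465
0.03 57 x -0.0124 0.0169 z 0.1469
0.06 50 x -0.0152 0.017 z 0.1458
0.09 58 x -0.0141 0.0182 z 0.1461
0.12 36 x -0.0118 0.0157 z 0.1457
```

View pics/c4.png

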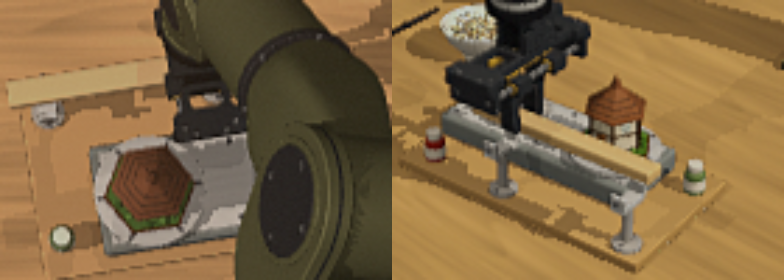

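The bar is aligned over both cradles (x within about 1 mm, y centred) and clear of the roof. Lowering it now.

```bash
python3 -m inch '-1 0 0 0.008 0 0 0;-1 0 0 0.008 0 0 0;-1 0 0 0.008 0 0 0;-1 0 0 0.006 0 0 0;-1 0 0 0.004 0 0 0;-1 0 0 0.003 0 0 0;-1 0 0 0.002 0 0 0;-1 0 0 0 0 0 0;-1 0 0 0 0 0 0'
python3 go.py .6183 -.1153 .098 98
```

```text
clock: 11.05
tool_pos: [0.6187, -0.1151, 0.1018]
eef_rot: [0.657, 0.754, 0.0, 0.0]
contact_force: [0.6, -0.2, -0.1]
opening: 0.313
finger_force: 40.0
t 11.05 pos [ 0.6187 -0.1151  0.1018] yaw 97.91 tilt [ 0.0003 -0.    ] q [ 0.36  0.92 -0.46  1.65  0.57  0.71 -0.25] F [ 0.6 -0.2 -0.1] M [-0.05 -0.1   0.03] open 0.313 ff 40.0
shift [-0.0001 -0.0004  0.0038] turnz -0.0016
```

```bash
python3 -m inch '-1 0 0 0.001 0 0 0;-1 0 0 0.001 0 0 0;-1 0 0 0.001 0 0 0;-1 0 0 0 0 0 0;-1 0 0 0 0 0 0'
python3 -m inch '-1 0 0 0.001 0 0 0;-1 0 0 0 0 0 0;-1 0 0 0 0 0 0'
```

```text
clock: 11.47
tool_pos: [0.6187, -0.1152, 0.0988]
eef_rot: [0.657, 0.754, 0.0, 0.0]
contact_force: [0.0, 0.2, -0.4]
opening: 0.311
finger_force: 40.0
clock: 11.72
tool_pos: [0.6187, -0.1152, 0.0986]
eef_rot: [0.657, 0.754, -0.0, 0.0]
contact_force: [-1.4, -0.6, 5.1]
opening: 0.315
finger_force: 40.0
```

Contact felt (5 N upward). Releasing with a small opening, then retreating upward.

```bash
python3 -m inch '0 0 0 0 0 0 0;0 0 0 0 0 0 0;0 0 0 0 0 0 0;0 0 0 0 0 0 0;0 0 0 0 0 0 0;0 0 0 0 0 0 0;0 0 0 -0.005 0 0 0;0 0 0 -0.01 0 0 0;0 0 0 -0.02 0 0 0;0 0 0 -0.03 0 0 0;0 0 0 -0.04 0 0 0;0 0 0 -0.03 0 0 0;0 0 0 0 0 0 0'
python3 go.py .5228 -.2298 .13 188
python3 - <<'E'
from h import *
mid=np.array([.610,-.0564,0]);y=np.radians(8);sx=np.array([np.cos(y),np.sin(y),0]);sy=np.array([-sx[1],sx[0],0])
for n in("top","scene"):
    p,d=snapshot(n);cv2.imwrite(f"pics/{n}3.png",p[:,:,::-1]);P=pts(n,d)
    q=P-mid;a=q@sx;b=q@sy;hsv=cv2.cvtColor(p,cv2.COLOR_RGB2HSV)
    m=(d>0)&(P[...,2]>.082)&(P[...,2]<.11)&(abs(a)<.04)&(abs(b)<.17)&(hsv[...,1]>60)&(hsv[...,1]<140)&(hsv[...,2]>110)
    print(n,m.sum(),"y",np.percentile(b[m],[0,1,99,100]).round(4),"x",np.percentile(a[m],[1,99]).round(4))
    for lo in np.arange(-.15,.15,.03):
        k=m&(b>=lo)&(b<lo+.03)
        if k.sum()>3:print(lo.round(2),k.sum(),"x",a[k].min().round(4),a[k].max().round(4),"z med,max",np.median(P[...,2][k]).round(4),P[...,2][k].max().round(4))
cv2.imwrite("pics/c5.png",np.hstack([cv2.resize(cv2.imread("pics/top3.png")[160:260,240:380],None,fx=2.8,fy=2.8),cv2.resize(cv2.imread("pics/scene3.png")[150:250,210:350],None,fx=2.8,fy=2.8)]))
E
```

```text
clock: 12.8
tool_pos: [0.6226, -0.1145, 0.2406]
eef_rot: [0.657, 0.754, 0.004, 0.005]
contact_force: [0.7, 0.8, -0.5]
opening: 0.5
finger_force: 0.0
t 12.8 pos [ 0.6226 -0.1145  0.2406] yaw 97.89 tilt [ 0.0132 -0.0003] q [ 0.41  0.75 -0.55  1.55  0.45  0.96 -0.15] F [ 0.7  0.8 -0.5] M [-0.05 -0.12  0.02] open 0.5 ff 0.0
shift [-0.1003 -0.1161  0.1093] turnz -1.5728
top 586 y [-0.0977 -0.0824  0.1295  0.1311] x [-0.0131  0.0151]
-0.09 8 x -0.0086 -0.0055 z med,max 0.1006 0.1042
-0.06 46 x -0.012 0.0143 z med,max 0.0995 0.1063
-0.03 98 x -0.0127 0.0159 z med,max 0.1004 0.1091
0.0 98 x -0.0134 0.0151 z med,max 0.0999 0.1092
0.03 100 x -0.0134 0.0153 z med,max 0.099 0.109
0.06 98 x -0.0132 0.0181 z med,max 0.1001 0.1085
0.09 98 x -0.0134 0.0261 z med,max 0.0991 0.1085
0.12 37 x -0.0124 0.0151 z med,max 0.1007 0.105
scene 470 y [-0.1301 -0.1245  0.131   0.1323] x [-0.0142  0.0163]
-0.15 16 x -0.0119 0.0134 z med,max 0.1006 0.1029
-0.12 37 x -0.0112 0.0163 z med,max 0.1007 0.1046
-0.09 47 x -0.0133 0.0173 z med,max 0.1013 0.1054
-0.06 54 x -0.014 0.0156 z med,max 0.1009 0.1062
-0.03 55 x -0.0154 0.0165 z med,max 0.1007 0.1042
0.0 56 x -0.0124 0.0172 z med,max 0.101 0.1069
0.03 56 x -0.015 0.0158 z med,max 0.1004 0.1057
0.06 53 x -0.015 0.0155 z med,max 0.1007 0.1047
0.09 56 x -0.0168 0.0159 z med,max 0.1011 0.1051
0.12 40 x -0.0131 0.0154 z med,max 0.0995 0.1036
```

View pics/c5.png

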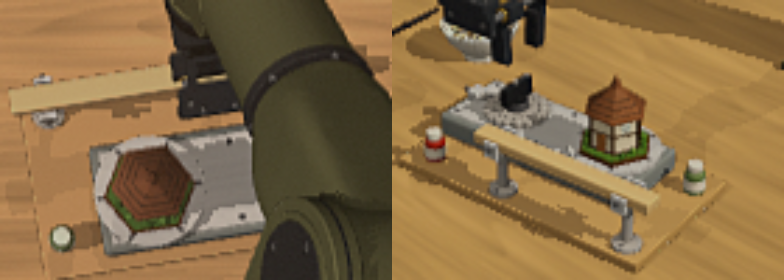

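The bar rests level in both cradles, centred to about 1 mm with its top at 0.100 m. Next is the knob: first above it at z = 0.13.

```bash
python3 -m inch '0 -0.02 -0.0232 0 0 0 0;0 -0.02 -0.0232 0 0 0 0;0 -0.02 -0.0232 0 0 0 0;0 -0.02 -0.0232 0 0 0 0;0 -0.02 -0.0232 0 0 0 0;0 0 0 0 0 0 0;0 0 0 0.0084 0 0 -0.121;0 0 0 0.0084 0 0 -0.121;0 0 0 0.0084 0 0 -0.121;0 0 0 0.0084 0 0 -0.121;0 0 0 0.0084 0 0 -0.121;0 0 0 0.0084 0 0 -0.121;0 0 0 0.0084 0 0 -0.121;0 0 0 0.0084 0 0 -0.121;0 0 0 0.0084 0 0 -0.121;0 0 0 0.0084 0 0 -0.121;0 0 0 0.0084 0 0 -0.121;0 0 0 0.0084 0 0 -0.121;0 0 0 0.0084 0 0 -0.121;0 0 0 0 0 0 0'
python3 -m inch '0 0 0 0 0 0 0;0 0 0 0 0 0 0;0 0 0 0 0 0 0;0 0 0 0 0 0 0'
python3 go.py .5228 -.2298 .087 188
```

```text
clock: 14.57
tool_pos: [0.5156, -0.2298, 0.1208]
eef_rot: [-0.072, 0.997, 0.001, -0.002]
contact_force: [-0.5, 0.6, -0.2]
opening: 0.496
finger_force: 0.0
clock: 14.9
tool_pos: [0.5177, -0.2301, 0.124]
eef_rot: [-0.07, 0.998, -0.0, 0.0]
contact_force: [0.2, -0.4, 0.5]
opening: 0.501
finger_force: 0.0
t 14.9 pos [ 0.5177 -0.2301  0.124 ] yaw -172.03 tilt [ 0.0007 -0.0005] q [ 0.81  0.93 -0.86  1.83  0.94  0.85  1.18] F [ 0.2 -0.4  0.5] M [ 0.11 -0.1   0.01] open 0.501 ff 0.0
shift [-0.005  -0.0004  0.037 ] turnz -0.0005
```

```bash
python3 -m inch '0 -0.005 0 0 0 0 0;0 0 0 0.01 0 0 0;0 0 0 0.01 0 0 0;0 0 0 0.01 0 0 0;0 0 0 0.007 0 0 0;0 0 0 0 0 0 0;0 0 0 0 0 0 0;0 0 0 0 0 0 0'
python3 go.py .5228 -.2298 .086 188
```

```text
clock: 15.57
tool_pos: [0.5225, -0.2293, 0.0865]
eef_rot: [-0.07, 0.998, 0.0, 0.0]
contact_force: [-1.0, -0.1, -0.4]
opening: 0.5
finger_force: 0.0
t 15.5667 pos [ 0.5225 -0.2293  0.0865] yaw -171.96 tilt [0.0002 0.0002] q [ 0.78  0.99 -0.82  1.83  1.01  0.8   1.13] F [-1.  -0.1 -0.4] M [ 0.08 -0.18  0.02] open 0.5 ff 0.0
shift [-0.0002 -0.0005  0.0005] turnz 0.0007
```

```bash
python3 -m inch '-1 0 0 0 0 0 0;-1 0 0 0 0 0 0;-1 0 0 0 0 0 0;-1 0 0 0 0 0 0;-1 0 0 0 0 0 0;-1 0 0 0 0 0 0;-1 0 0 0 0 0 0;-1 0 0 0 0 0 0;-1 0 0 0 0 0 0' 40
python3 go.py .5228 -.2298 .086 188
```

```text
clock: 16.32
tool_pos: [0.5227, -0.2311, 0.0867]
eef_rot: [-0.069, 0.998, -0.001, 0.0]
contact_force: [0.4, -6.5, 1.5]
opening: 0.144
finger_force: 40.0
t 16.3167 pos [ 0.5227 -0.2311  0.0867] yaw -172.04 tilt [ 0.0006 -0.0025] q [ 0.78  0.99 -0.82  1.83  1.01  0.8   1.13] F [ 0.4 -6.5  1.5] M [-1.02 -0.35  0.07] open 0.144 ff 40.0
shift [-0.0003  0.0013  0.0007] turnz -0.0006
```

Gripped (12.7 mm). The knob pulls the tool about 2 mm towards -y, so I relieve that and then make the first click.

```bash
python3 -m inch '-1 0 -0.0018 0 0 0 0;-1 0 0 0 0 0 0;-1 0 0 0 0 0 0.058;-1 0 0 0 0 0 0.058;-1 0 0 0 0 0 0.058;-1 0 0 0 0 0 0.058;-1 0 0 0 0 0 0.058;-1 0 0 0 0 0 0.059;-1 0 0 0 0 0 0;-1 0 0 0 0 0 0;-1 0 0 0 0 0 0;-1 0 0 0 0 0 0'
python3 go.py .5227 -.2311 .086 168
```

```text
clock: 17.32
tool_pos: [0.5227, -0.2313, 0.0867]
eef_rot: [0.104, 0.995, -0.0, 0.0]
contact_force: [-0.8, -2.9, 4.2]
opening: 0.144
finger_force: 40.0
t 17.3167 pos [ 0.5227 -0.2313  0.0867] yaw 168.09 tilt [ 0.0002 -0.0002] q [ 0.75  0.96 -0.74  1.83  0.95  0.75  0.83] F [-0.8 -2.9  4.2] M [-0.56 -0.06 -0.04] open 0.144 ff 40.0
shift [0.     0.0002 0.0007] turnz 0.0015
```

First stop reached (turned 20°), with little moment left. Second click.

```bash
python3 -m inch '-1 0 0 0 0 0 0.058;-1 0 0 0 0 0 0.058;-1 0 0 0 0 0 0.058;-1 0 0 0 0 0 0.058;-1 0 0 0 0 0 0.058;-1 0 0 0 0 0 0.06;-1 0 0 0 0 0 0;-1 0 0 0 0 0 0;-1 0 0 0 0 0 0;-1 0 0 0 0 0 0'
python3 go.py .5227 -.2311 .086 148
```

```text
clock: 18.15
tool_pos: [0.5227, -0.2314, 0.0867]
eef_rot: [0.275, 0.961, -0.0, 0.0]
contact_force: [-0.6, -3.1, 5.3]
opening: 0.142
finger_force: 40.0
t 18.15 pos [ 0.5227 -0.2314  0.0867] yaw 148.09 tilt [ 0.0002 -0.0003] q [ 0.71  0.94 -0.66  1.83  0.89  0.7   0.53] F [-0.6 -3.1  5.3] M [-0.66 -0.03 -0.06] open 0.142 ff 40.0
shift [0.0001 0.0003 0.0007] turnz 0.0015
```

```bash
python3 -m inch '-1 0 0 0 0 0 0.058;-1 0 0 0 0 0 0.058;-1 0 0 0 0 0 0.058;-1 0 0 0 0 0 0.058;-1 0 0 0 0 0 0.058;-1 0 0 0 0 0 0.06;-1 0 0 0 0 0 0;-1 0 0 0 0 0 0;-1 0 0 0 0 0 0;-1 0 0 0 0 0 0;-1 0 0 0 0 0 0;-1 0 0 0 0 0 0'
python3 go.py .5227 -.2311 .086 128
python3 - <<'E'
from h import *
p,d=snapshot("scene");cv2.imwrite("pics/c6.png",cv2.resize(p[130:270,190:360,::-1],None,fx=4,fy=4))
E
```

```text
clock: 19.15
tool_pos: [0.5226, -0.2315, 0.0867]
eef_rot: [0.438, 0.899, -0.0, 0.0]
contact_force: [-0.9, -4.0, 6.6]
opening: 0.145
finger_force: 40.0
t 19.15 pos [ 0.5226 -0.2315  0.0867] yaw 128.07 tilt [ 0.     -0.0004] q [ 0.67  0.92 -0.58  1.84  0.81  0.64  0.25] F [-0.9 -4.   6.6] M [-0.72  0.07  0.01] open 0.145 ff 40.0
shift [0.0003 0.0004 0.0007] turnz 0.0013
```

View pics/c6.png

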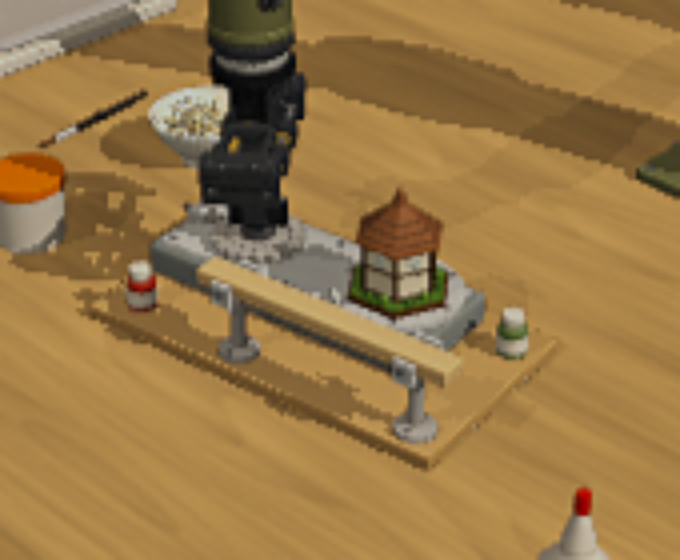

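The picture shows the bar in both cradles (crop (225,290) and (405,370)), the grip held at (260,225) and the pots in place. The tool has turned 60°, the opening is unchanged and the residual turning moment is about zero. Handing in.

```bash
python3 -c "
from plant import r
print(r.finish_job())"
```

```text
the job is handed in; nothing more can be done
None
```

The bar lies centred in both cradles and is let go, and the job was handed in at about 19 s with the gripper still holding the knob at the third stop (60°) with 40 N; the hand-in returned no verdict.

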